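# Spring plunger test: zero the indicator, wind one turn

### The job

Take the next reading of the spring-plunger test: press the large round zero key on the force indicator fully in and let it go, and then, with the key left alone, push the upright handle of the test stand's hand wheel round clockwise (seen from above) through exactly one full turn, so that it stops where it began. Only push with closed fingers: do not grip the handle or force it, do not press the indicator's two small keys, do not lift or shift the indicator, and leave the things standing around where they are.

Things in the scene. Friction and masses are not known exactly. Their poses are not given: they have to be found in the camera images.
- wheel_hub (a point): Centre of the bare aluminium hand wheel that lies level on top of the light grey twin-column force test stand: on its vertical turning axis, at the top face of the hub, 252 mm above the bench. The wheel is 125 mm across with three spokes; its rim's top is 248 mm above the bench. Nothing stands above the wheel but its handle.
- handle (a point): Middle of the black upright handle on the wheel: a round revolving grip 20 mm in diameter (it spins freely on its own pin) standing straight up from the rim, from 250 mm to 305 mm above the bench; this point is on the grip's axis at half its height (278 mm), 53 mm from the wheel's axis. It goes round with the wheel; its place at the start is where it must stop after one turn.
- wheel (a joint): Angle of the hand wheel in rad, growing clockwise seen from above; starts between 0 and 2; one full turn adds 6.283. It drags (about 4 N at the handle, a little more when fast) and stays where it is left, without coasting; no stop is met within one turn. One clockwise turn lowers the probe by 4 mm onto the spring plunger.
- stand: Light grey force test stand, fixed to the bench: base 200 x 150 x 22 mm high, two steel columns, a sliding carriage with load cell and probe over the spring plunger under test, and a 130 mm wide top plate (218 mm high) carrying the wheel. Origin on the bench under the wheel's axis; x points from its front to its back (base from -140 to +60 mm, carriage reaching to -98 mm), z up.
- indicator: Force indicator: a loose grey desk console, about 1 kg, 120 mm deep, 160 mm wide, 36 mm high at the front and 60 mm at the back; display on the rear half, three white keys in a row along the front of its sloping top (11.5 deg, rising away from the robot). Origin at the centre of its underside; x points from front to back, y to the left, z up.
- zero_key_top (a point): Centre of the top of the zero key: the large round white key, 22 mm in diameter, at the left end of the row as seen from the robot's side; it stands 8 mm proud of the panel, its top about 50 mm above the bench. The next key's nearest edge is 52 mm from its centre.
- zero_key (a joint): Travel of the zero key in m, square to the panel: 0 out, 0.005 fully in. A spring pushes it out: about 2 N to start it, 5 N to hold it fully in.
- hold_key (a joint): Travel in m (0 out, 0.002 in) of the middle key, a small 12 mm square one that stands 5 mm proud, 58 mm to the right of the zero key. To be left alone.
- unit_key (a joint): Travel in m (0 out, 0.002 in) of the right-hand key, a small 12 mm square one that stands 5 mm proud, 100 mm to the right of the zero key. To be left alone.
- screwdriver: A loose screwdriver with blue handle, 200 mm long, lying flat about 0.4 m to the robot's left of the middle. To be left alone. Origin under its middle, x along it towards the tip.
- jar: A loose white jar with black cap, 56 mm in diameter and 75 mm high, about 0.4 m to the right. To be left alone. Origin at the centre of its underside.
- tray: A loose grey parts tray, 100 by 150 mm and 35 mm high, beyond the work on the right. To be left alone. Origin at the centre of its underside.
- tub: A loose white plastic tub, 90 mm in diameter and 90 mm high, beyond the work on the left. To be left alone. Origin at the centre of its underside.
Not all that is in view belongs to the job. What is shaped like the indicator but blue, orange or red is not meant.

How it is judged (in metres and radians):
On the way, in this order (a step that is already met when the one before it is completed fails the run):
1. the zero key is pressed fully in while the wheel still stands where it was (value of joint zero_key above 0.0038 m and distance of handle from where it was at the start of the episode below 0.008 m), for 0.1 s.
2. the zero key is out again, before the wheel is turned (value of joint zero_key below 0.001 m and distance of handle from where it was at the start of the episode below 0.008 m), for 0.05 s.
3. the handle is on the far side of its circle, half way round (distance of handle from where it was at the start of the episode above 0.095 m).
At the end, for the whole second after the job is handed in: The wheel stands still one clockwise turn on from its start, the handle within 9.5 mm (about 10 degrees) of where it began; the zero key is out; the indicator is within 15 mm of its place and flat; the four bystanders are within 20 mm of theirs (distance of handle from where it was at the start of the episode below 0.0095 m and value of joint wheel between 4.5 and 10 rad and velocity of joint wheel between -0.05 and 0.05 rad/s and value of joint zero_key below 0.001 m and distance of indicator from where it was at the start of the episode below 0.015 m and angle between indicator's own z axis and vertical below 0.05 rad and distance of each of screwdriver, jar, tray, tub from where it was at the start of the episode below 0.02 m); the robot touches nothing.
It fails at once if the zero key is pressed after the wheel has been turned (value of joint zero_key above 0.0025 m and (distance of handle from where it was at the start of the episode above 0.012 m or value of joint wheel above 4.5 rad)).
It fails at once if a small key is pressed (value of joint any of hold_key, unit_key above 0.0012 m).
It fails at once if the wheel or stand is gripped or forced (over 35 N of finger force) (contact force between the fingers and stand above 35 N).
It fails at once if the indicator is lifted, tipped or pushed away (distance of indicator from where it was at the start of the episode above 0.025 m or angle between indicator's own z axis and vertical above 0.1 rad).
It fails at once if a bystander is moved (distance of any of screwdriver, jar, tray, tub from where it was at the start of the episode above 0.025 m).
It also fails if it takes over 72 s, if anything falls off the work surface, if the arm or the gripper's body presses on something with over 40 N, if the wrist force passes 120 N, or if a joint passes its speed limit or range.

### The arm

A 6-joint arm with a two-finger parallel gripper is mounted at the origin on the work surface. World frame = base frame: x ahead of the robot, y to its left, z up, the work surface at z = 0. Lengths are in mm, angles in degrees, forces in N, time in s.
With the tool pointing down it reaches from about 325 to 925 mm from the base axis. Payload 3.1 kg.
Tool frame: the origin (TCP) lies midway between the tips of the shut fingers; the grasp point (between the pads) lies 19 mm behind it; z points along the fingers, y is the line along which they close (so a half turn about z gives the same grasp; the last joint's range is limited). The gripper opens to 85 mm and grips with 20 to 120 N. Pads are 22 mm wide; open, the fingers measure 114 mm over their backs; the gripper's body (76 mm by 85 mm) begins 54 mm behind the grasp point. The pads swing forward as they close: fully open they stand 13 mm farther back than shut.
Start: joints at [-78.392, 12.427, 92.441, -0, 75.132, -6.429], TCP at [193.538, -594.292, 231.3] pointing down, gripper open.
Joint ranges: [-157.48, 157.48], [-44.54, 120.13], [17.64, 146.25], [-64.5, 244.5], [7.68, 150.69], [-147.95, 147.95]. Speed limits (degrees/s): [159.86, 159.86, 180, 180, 180, 180].

### API

Orientations are given as a 3x3 rotation matrix whose columns are the frame's x, y, z axes.
In Python, from workcell import * gives the robot as it stands.
- The arm moves only by the shell command python3 -m inch 'ROWS' [FORCE]. ROWS is JSON, a list of rows, each an object with "claw": the finger opening in mm, from 0 to 85.4; "travel": the shift along the tool's x, y, z in mm, a list of three; "angular": the turn, a rotation vector about the tool's x, y, z in rad, a list of three. In form: [{"claw": claw, "travel": [x, y, z], "angular": [wx, wy, wz]}, ...]. A call has 1 to 8 rows; each row is the pose to reach, as a shift and turn from the pose commanded when the call began, along the tool's axes at that moment; what a row does not reach only later rows make up. A row lasts 1/10 s, in which the tool goes at most 50 mm and 8.59 degrees, less where a joint would pass 70% of its speed; a pose out of reach is approached as far as the arm can. A call with a gripper value outside its range is refused whole. The fingers move at their own pace and stop on an object; FORCE is the grip in N (left out, the last holds). Time passes only in rows, so rows that repeat a pose let the fingers close. It gives the time, the measured TCP pose, the force, the opening and the grip force at its end, in the units of the state.
- sense(): the state, without advancing time (a new reading comes with each control period).
- read_camera(name): name is "scene" or "top" or "wrist"; returns a dict with "image" (420x560x3 uint8, blue, green, red), "fx", "fy", "cx", "cy" (pixels), "extrinsics" (4x4, takes a point from camera to world coordinates). Camera axes: x right, y up, looking along -z (the intrinsics and any distortion apply to the point x, -y, -z); pixel columns grow to the right and rows downward; lengths in mm; the calibration is good to about 2 mm. A picture is of the moment at which its call begins. There is no depth.
- sign_off(): hands the job in; it is judged then, once.
The state is a dict: "time": time; "q": joint angles; "qvel": joint speeds; "joint_torque": joint torques, N m; "tcp_pos": TCP position; "ee_rot": TCP orientation; "ft_force": force on the tool from outside, world axes, zero at the start; "wrist_torque": the same for the moment, N m; "grip_width": finger opening in mm; "gripper_force": force on a finger pad.
Only numpy, scipy, OpenCV 4.12 (cv2) and the standard library are available. Lean on these libraries where they do the work, as an engineer would, in place of code of your own. Each camera call takes 0.05 s, during which the arm holds its last target. There are 200 camera calls.

## Working session

There is one attempt and no reset: what is moved stays moved. The work goes in short steps, Python scripts to look and compute and a shell command to move; the robot and the scene stay as the last step left them, time stands still between calls to the robot, and variables do not carry over. Pictures are saved under pics/ and viewed, at most 10 in all, crops included, and the job is handed in when it is done.

```bash
mkdir -p pics; ls; python3 - <<'E'
from workcell import *
import cv2,numpy as np
for n in ("scene","top"):
    c=read_camera(n); cv2.imwrite(f"pics/{n}0.png",c["image"]); print(n,c["fx"],c["fy"],c["cx"],c["cy"],[k for k in c]); print(np.round(c["extrinsics"],3).tolist())
s=sense(); print(s["time"],s["tcp_pos"],np.round(s["ee_rot"],3).tolist(),s["grip_width"])
E
```

```text
pics
scene 445.377354251354 445.377354251354 280.34016829965776 213.63655188009423 ['image', 'fx', 'fy', 'cx', 'cy', 'extrinsics']
[[-0.216, -0.572, 0.791, 1476.245], [0.976, -0.112, 0.186, 192.404], [-0.017, 0.813, 0.582, 878.71], [0.0, 0.0, 0.0, 1.0]]
top 542.228055614953 542.228055614953 282.40543014325755 208.89076738656232 ['image', 'fx', 'fy', 'cx', 'cy', 'extrinsics']
[[-0.011, 0.991, -0.132, 316.805], [-1.0, -0.013, -0.017, -28.235], [-0.019, 0.132, 0.991, 1610.202], [0.0, 0.0, 0.0, 1.0]]
0.1 [ 193.3797007  -593.53880275  230.06674782] [[0.951, 0.31, -0.0], [0.31, -0.951, 0.002], [0.0, -0.002, -1.0]] 85.48905528516896
```

View pics/top0.png

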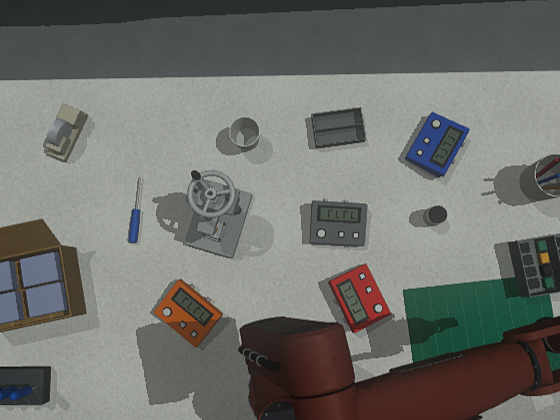

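View pics/scene0.png

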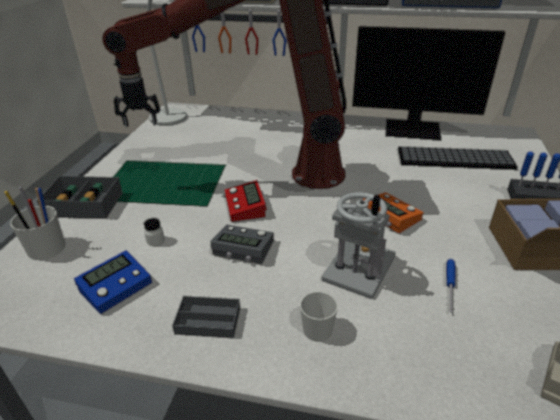

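Top view: hub at about (211,193), black handle at (196,175), grey indicator with its zero key at (321,234). Scene view: hub at about (361,208), handle at (376,205), zero key at about (268,231).

```bash
cat > h.py <<'E'
from workcell import *
import cv2,numpy as np
def ray(c,u,v):
    E=np.array(c["extrinsics"]); d=E[:3,:3]@np.array([(u-c["cx"])/c["fx"],-(v-c["cy"])/c["fy"],-1]); return E[:3,3],d/np.linalg.norm(d)
def onz(c,u,v,z):
    o,d=ray(c,u,v); return o+d*(z-o[2])/d[2]
def tri(rs):
    A=sum(np.eye(3)-np.outer(d,d) for o,d in rs); b=sum((np.eye(3)-np.outer(d,d))@o for o,d in rs)
    p=np.linalg.solve(A,b); return p,[round(float(np.linalg.norm(np.cross(p-o,d))),1) for o,d in rs]
def proj(c,p):
    E=np.array(c["extrinsics"]); q=E[:3,:3].T@(np.array(p)-E[:3,3]); return c["cx"]-c["fx"]*q[0]/q[2], c["cy"]+c["fy"]*q[1]/q[2]
def blobs(img,mask,box,amin=15):
    x0,y0,x1,y1=box; n,l,s,c=cv2.connectedComponentsWithStats(mask[y0:y1,x0:x1].astype(np.uint8))
    return [(int(s[i,4]),s[i,:4].tolist(),(c[i]+[x0,y0]).round(2).tolist()) for i in range(1,n) if s[i,4]>=amin]
def crop(img,box,k,f):
    x0,y0,x1,y1=box; cv2.imwrite(f,cv2.resize(img[y0:y1,x0:x1],None,fx=k,fy=k,interpolation=cv2.INTER_CUBIC))
E
python3 - <<'E'
from h import *
t=read_camera("top");s=read_camera("scene")
for n,c,bk,bh in(("top",t,(305,195,370,245),(180,160,245,225)),("scene",s,(208,222,278,265),(330,188,392,225))):
    g=c["image"].astype(int); m=g.max(2); 
    print(n,"white",blobs(g,(g.min(2)>145),bk,6)); print("black",blobs(g,m<60,bh,8))
print(tri([ray(t,211,193),ray(s,361,208)]),tri([ray(t,196,175),ray(s,376,205)]))
print(onz(t,211,193,252),onz(t,196,175,300),onz(t,321,234,50))
a=cv2.resize(t["image"][160:260,180:380],None,fx=4,fy=4,interpolation=cv2.INTER_CUBIC)
b=cv2.resize(s["image"][180:270,205:405],None,fx=4,fy=4,interpolation=cv2.INTER_CUBIC)
b=b[:200*1+160]; cv2.imwrite("pics/c1.png",np.vstack([a[:300],b[:300]]))
E
```

```text
top white [(421, [0, 0, 65, 15], [339.84, 198.08]), (32, [13, 35, 7, 7], [320.91, 232.97]), (9, [35, 38, 3, 3], [341.0, 234.0]), (13, [49, 38, 4, 4], [355.38, 234.85]), (10, [63, 41, 2, 9], [368.9, 240.4])]
black [(62, [11, 11, 10, 9], [195.45, 174.84])]
scene white [(445, [0, 0, 42, 43], [217.3, 244.12]), (312, [28, 0, 42, 19], [262.5, 226.55]), (19, [67, 33, 3, 10], [276.42, 260.47])]
black [(132, [41, 7, 9, 21], [375.2, 204.89]), (16, [58, 17, 4, 6], [389.56, 207.56])]
(array([542.78054196, 179.60983115, 237.40406704]), [1.1, 1.1]) (array([582.38789134, 212.85787684, 277.52728048]), [2.3, 2.3])
[540.46328056 176.34134951 252.        ] [578.02420029 206.49223604 300.        ] [ 449.6941245  -111.81578809   50.        ]
```

View pics/c1.png

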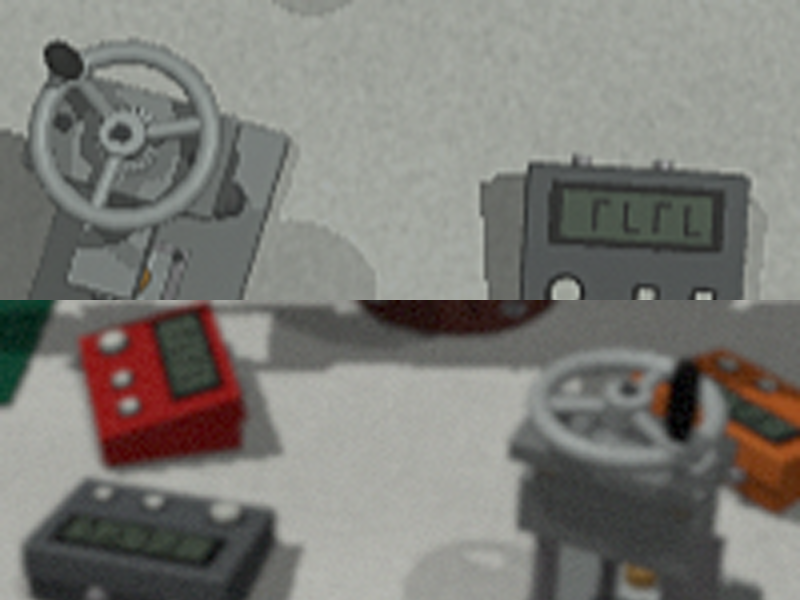

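```bash
python3 -m inch '[{"claw":0,"travel":[0,0,-30],"angular":[0,0,0]},{"claw":0,"travel":[190,-190,-30],"angular":[0,0,0.315]},{"claw":0,"travel":[190,-190,-30],"angular":[0,0,0.315]},{"claw":0,"travel":[190,-190,-30],"angular":[0,0,0.315]},{"claw":0,"travel":[190,-190,-30],"angular":[0,0,0.315]},{"claw":0,"travel":[190,-190,-30],"angular":[0,0,0.315]},{"claw":0,"travel":[190,-190,-30],"angular":[0,0,0.315]},{"claw":0,"travel":[190,-190,-30],"angular":[0,0,0.315]}]'; python3 -c "
from h import *
s=sense();print(s['time'],s['tcp_pos'],np.round(s['ee_rot'],3).tolist(),s['ft_force'],s['grip_width'])"
```

```text
time: 1.0
tcp_pos: [316.3, -352.3, 261.1]
ee_rot: [[1.0, 0.004, 0.0], [0.004, -1.0, 0.001], [0.0, -0.001, -1.0]]
ft_force: [-0.2, -0.7, 0.6]
grip_width: 0.1
gripper_force: 0.0
1.0 [ 316.29577741 -352.28030182  261.14034404] [[1.0, 0.004, 0.0], [0.004, -1.0, 0.001], [0.0, -0.001, -1.0]] [-0.19281549 -0.69625817  0.56763147] 0.07314024555556646
```

```bash
python3 -m inch '[{"claw":0,"travel":[84,-240,0],"angular":[0,0,0]},{"claw":0,"travel":[84,-240,0],"angular":[0,0,0]},{"claw":0,"travel":[84,-240,0],"angular":[0,0,0]},{"claw":0,"travel":[84,-240,0],"angular":[0,0,0]},{"claw":0,"travel":[84,-240,0],"angular":[0,0,0]},{"claw":0,"travel":[84,-240,0],"angular":[0,0,0]},{"claw":0,"travel":[84,-240,0],"angular":[0,0,0]},{"claw":0,"travel":[84,-240,0],"angular":[0,0,0]}]'; python3 - <<'E'
from h import *
c=read_camera("wrist"); cv2.imwrite("pics/w1.png",c["image"]); print(np.round(c["extrinsics"],2).tolist(),c["fx"],proj(c,[449.5,-110,50]))
g=c["image"].astype(int); print(blobs(g,(g.min(2)>130),(0,0,560,420),60)); print(sense()["tcp_pos"])
t=read_camera("top");s=read_camera("scene")
print(tri([ray(t,320.9,233),ray(s,261.3,232.5)]), onz(t,195.45,174.84,278),tri([ray(t,195.45,174.84),ray(s,375.5,205)]),onz(t,210.5,193.2,252),tri([ray(t,210.5,193.2),ray(s,362.5,202)]))
E
```

```text
time: 1.8
tcp_pos: [399.3, -116.2, 261.3]
ee_rot: [[1.0, -0.001, -0.0], [-0.001, -1.0, -0.001], [-0.0, 0.001, -1.0]]
ft_force: [0.1, -0.5, -0.4]
grip_width: -0.0
gripper_force: 0.0
[[-0.0, 0.95, 0.3, 474.11], [-1.0, -0.0, -0.0, -115.65], [0.0, -0.3, 0.95, 403.8], [0.0, 0.0, 0.0, 1.0]] 290.83678754961676 (np.float64(272.12123246526863), np.float64(140.35928929105938))
[(103529, [11, 0, 549, 361], [304.56, 143.25]), (3924, [0, 2, 95, 78], [48.0, 38.15]), (236, [0, 105, 28, 18], [12.37, 112.79]), (342, [0, 123, 27, 26], [16.63, 137.28]), (238, [262, 131, 18, 17], [270.41, 138.97]), (88, [314, 137, 10, 11], [318.5, 142.0]), (92, [348, 140, 11, 10], [353.1, 144.52]), (976, [17, 217, 38, 42], [35.26, 236.75]), (73, [353, 230, 10, 10], [357.82, 234.53]), (133, [377, 289, 13, 13], [383.28, 295.09]), (270, [271, 329, 13, 28], [276.94, 343.41]), (151, [172, 336, 22, 20], [183.17, 345.19]), (154, [361, 336, 22, 21], [371.29, 345.79]), (812, [528, 388, 32, 32], [546.36, 403.53]), (187, [0, 408, 22, 12], [10.55, 414.84])]
[ 399.20056223 -116.47195361  261.25469324]
(array([ 452.5527754 , -110.2723663 ,   46.22081451]), [1.6, 1.6]) [582.83847399 211.82112138 278.        ] (array([582.79924205, 212.91893516, 277.91758261]), [1.1, 1.1]) [539.96557815 177.61287176 252.        ] (array([539.54205374, 180.08164959, 253.3311888 ]), [2.7, 2.7])
```

View pics/w1.png

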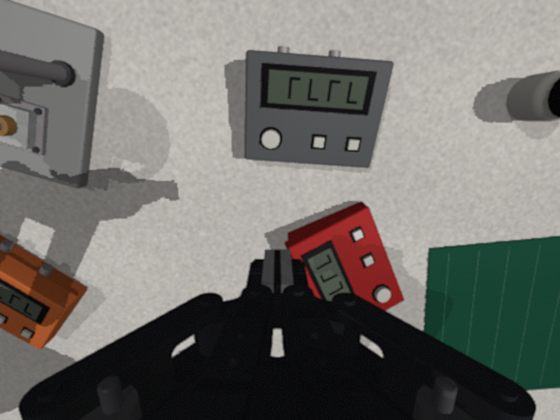

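The wrist view shows the grey indicator, zero key at (270,139), small keys at (318,142) and (353,144), with the shut fingers at (278,260).

```bash
python3 - <<'E'
from h import *
c=read_camera("wrist");t=read_camera("top");s=read_camera("scene")
r=[ray(c,270.4,139),ray(t,320.9,233),ray(s,261.3,232.5)]
print(tri(r),tri(r[:2]),onz(c,270.4,139,50),onz(t,320.9,233,50))
a=onz(c,270.4,139,50);b=onz(c,353.1,144.5,47);print(b-a,np.degrees(np.arctan2((b-a)[0],-(b-a)[1])))
E
```

```text
(array([ 451.78886911, -109.5959821 ,   46.13726359]), [1.9, 2.5, 0.8]) (array([ 451.53065438, -109.62702234,   67.88056314]), [1.1, 1.1]) [ 450.86905196 -108.22212028   50.        ] [ 452.58693265 -111.58588943   50.        ]
[ -7.03700397 -99.21248296  -3.        ] -4.057115760926935
```

```bash
python3 -m inch '[{"claw":0,"travel":[24,-3,50],"angular":[0,0.1,0]},{"claw":0,"travel":[47,-6.5,100],"angular":[0,0.2,0]},{"claw":0,"travel":[47,-6.5,140],"angular":[0,0.2,0]},{"claw":0,"travel":[47,-6.5,170],"angular":[0,0.2,0]},{"claw":0,"travel":[47,-6.5,186],"angular":[0,0.2,0]},{"claw":0,"travel":[47,-6.5,186],"angular":[0,0.2,0]}]'; python3 - <<'E'
from h import *
c=read_camera("wrist"); cv2.imwrite("pics/w2.png",c["image"][:,100:460]);g=c["image"].astype(int)
print(proj(c,sense()["tcp_pos"]),sense()["tcp_pos"],blobs(g,g.min(2)>130,(150,60,450,320),60))
E
```

```text
time: 2.7
tcp_pos: [443.5, -107.5, 72.1]
ee_rot: [[0.981, -0.001, 0.192], [-0.002, -1.0, 0.003], [0.192, -0.003, -0.981]]
ft_force: [-1.2, 0.1, -0.9]
grip_width: -0.0
gripper_force: 0.0
(np.float64(279.47636250947687), np.float64(260.25950291601833)) [ 445.22457854 -108.27981736   74.07651179] [(24106, [0, 0, 300, 245], [228.33, 152.09]), (762, [112, 163, 35, 29], [279.39, 237.47]), (334, [210, 176, 22, 18], [370.51, 244.47]), (334, [276, 180, 22, 19], [436.72, 249.09]), (3553, [157, 218, 143, 42], [391.04, 296.77]), (121, [0, 245, 18, 15], [156.42, 311.02])]
```

View pics/w2.png

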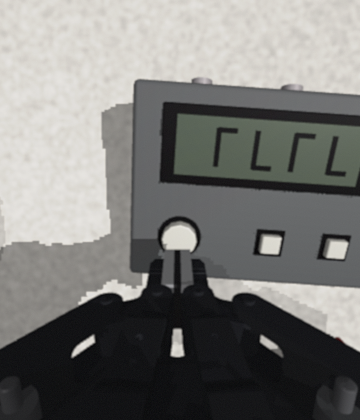

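The fingers (tip at full-image (279,255)) sit just before the zero key, whose centre is at about (279,239). Small keys are well to the right.

```bash
python3 - <<'E'
from h import *
c=read_camera("wrist");s=sense();R=np.array(s["ee_rot"])
for v in(238,240):
  p=onz(c,279.4,v,50);print(p,(p-s["tcp_pos"])@R,s["tcp_pos"])
E
```

```text
[ 453.73911324 -109.14255441   50.        ] [ 1.8577515   0.27596253 26.52026677] [ 446.64807646 -108.85848793   75.62203054]
[ 452.46932327 -109.1412144    50.        ] [ 0.61329006  0.27584983 26.2679097 ] [ 446.64807646 -108.85848793   75.62203054]
```

```bash
python3 -m inch '[{"claw":0,"travel":[1.5,0,10],"angular":[0,0,0]},{"claw":0,"travel":[1.5,0,20],"angular":[0,0,0]},{"claw":0,"travel":[1.5,0,25],"angular":[0,0,0]},{"claw":0,"travel":[1.5,0,27],"angular":[0,0,0]},{"claw":0,"travel":[1.5,0,28],"angular":[0,0,0]},{"claw":0,"travel":[1.5,0,29],"angular":[0,0,0]},{"claw":0,"travel":[1.5,0,29],"angular":[0,0,0]}]'
```

```text
time: 3.5
tcp_pos: [453.7, -108.4, 47.4]
ee_rot: [[0.98, -0.0, 0.199], [-0.0, -1.0, -0.0], [0.199, 0.0, -0.98]]
ft_force: [-2.3, -1.0, 3.3]
grip_width: -0.0
gripper_force: 1.7
```

```bash
python3 -m inch '[{"claw":0,"travel":[0,0,1],"angular":[0,0,0]},{"claw":0,"travel":[0,0,2],"angular":[0,0,0]},{"claw":0,"travel":[0,0,2.5],"angular":[0,0,0]},{"claw":0,"travel":[0,0,2.5],"angular":[0,0,0]},{"claw":0,"travel":[0,0,2.5],"angular":[0,0,0]}]'
```

```text
time: 4.0
tcp_pos: [454.1, -108.4, 45.2]
ee_rot: [[0.98, 0.0, 0.198], [0.0, -1.0, -0.0], [0.198, 0.0, -0.98]]
ft_force: [-4.6, 0.6, 7.8]
grip_width: 0.1
gripper_force: 4.4
```

```bash
python3 -m inch '[{"claw":0,"travel":[0,0,1],"angular":[0,0,0]},{"claw":0,"travel":[0,0,1],"angular":[0,0,0]},{"claw":0,"travel":[0,0,1],"angular":[0,0,0]}]'
```

```text
time: 4.3
tcp_pos: [454.2, -108.4, 45.0]
ee_rot: [[0.98, 0.001, 0.197], [0.001, -1.0, 0.0], [0.197, -0.0, -0.98]]
ft_force: [-10.8, 0.9, 17.0]
grip_width: -0.0
gripper_force: 9.4
```

The key is at its stop (force climbs without travel). Release straight back and rise.

```bash
python3 -m inch '[{"claw":0,"travel":[0,0,-2],"angular":[0,0,0]},{"claw":0,"travel":[0,0,-8],"angular":[0,0,0]},{"claw":0,"travel":[0,0,-20],"angular":[0,0,0]},{"claw":0,"travel":[0,0,-50],"angular":[0,0,0]},{"claw":0,"travel":[0,0,-100],"angular":[0,-0.1,0]},{"claw":0,"travel":[0,0,-150],"angular":[0,-0.2,0]},{"claw":0,"travel":[0,0,-200],"angular":[0,-0.2,0]},{"claw":0,"travel":[0,0,-200],"angular":[0,-0.2,0]}]'; python3 - <<'E'
from h import *
t=read_camera("top");g=t["image"].astype(int)
print(blobs(g,g.min(2)>145,(310,220,370,245),6),sense()["tcp_pos"],sense()["ft_force"])
E
```

```text
time: 5.1
tcp_pos: [419.3, -110.2, 248.2]
ee_rot: [[1.0, 0.0, 0.015], [0.0, -1.0, -0.006], [0.015, 0.006, -1.0]]
ft_force: [1.0, -0.5, 0.2]
grip_width: 0.3
gripper_force: 0.0
[(10, [58, 16, 2, 9], [368.9, 240.4])] [ 417.45384381 -109.3552264   244.2963762 ] [-0.08536343 -0.73690223 -0.35891585]
```

```bash
python3 -m inch '[{"claw":0,"travel":[0,0,-50],"angular":[0,0,0]},{"claw":0,"travel":[0,0,-100],"angular":[0,0,0]},{"claw":0,"travel":[43,-287,-117],"angular":[0,0,0]},{"claw":0,"travel":[43,-287,-117],"angular":[0,0,0]},{"claw":0,"travel":[43,-287,-117],"angular":[0,0,0]},{"claw":0,"travel":[43,-287,-117],"angular":[0,0,0]},{"claw":0,"travel":[43,-287,-117],"angular":[0,0,0]},{"claw":0,"travel":[43,-287,-117],"angular":[0,0,0]}]';python3 -m inch '[{"claw":0,"travel":[0,0,0],"angular":[0,0,0]},{"claw":0,"travel":[0,0,0],"angular":[0,0,0]},{"claw":0,"travel":[0,0,0],"angular":[0,0,0]}]'; python3 - <<'E'
from h import *
c=read_camera("wrist"); cv2.imwrite("pics/w3.png",c["image"]); g=c["image"].astype(int)
for p in ([540,178,252],[582.8,212,278]): print(proj(c,p))
print(blobs(g,g.max(2)<50,(100,0,450,240),60),sense()["tcp_pos"],np.round(sense()["ee_rot"],3).tolist(),sense()["q"])
E
```

```text
time: 5.95
tcp_pos: [456.7, 181.2, 354.3]
ee_rot: [[1.0, 0.001, -0.003], [0.001, -1.0, -0.0], [-0.003, 0.0, -1.0]]
ft_force: [0.5, -0.2, -0.8]
grip_width: 0.1
gripper_force: 0.0
time: 6.25
tcp_pos: [457.1, 177.7, 355.1]
ee_rot: [[1.0, -0.001, -0.003], [-0.001, -1.0, -0.001], [-0.003, 0.001, -1.0]]
ft_force: [-1.2, -0.2, -0.2]
grip_width: -0.2
gripper_force: 0.0
(np.float64(277.18572817750885), np.float64(107.64244130780997))
(np.float64(226.2144772636368), np.float64(38.5676363102682))
[(1112, [103, 17, 35, 45], [220.11, 39.06]), (882, [325, 111, 25, 74], [438.54, 146.55]), (122, [214, 119, 12, 13], [319.19, 124.88])] [457.29211942 177.45842898 355.52527471] [[1.0, -0.002, -0.002], [-0.002, -1.0, -0.001], [-0.002, 0.001, -1.0]] [ 1.30178983e+01 -8.68888493e+00  1.00981361e+02 -2.06802412e-02
  8.78248738e+01  1.03125197e+02]
```

View pics/w3.png

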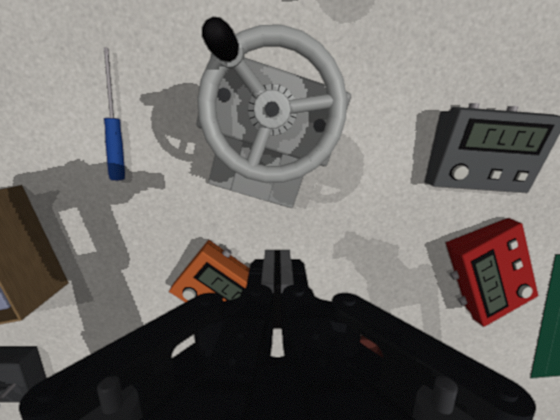

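Hub at (272,109), black handle centroid at (220,39). Wheel is clear; zero key on the indicator stands out at (459,172).

```bash
python3 - <<'E'
from h import *
c=read_camera("wrist");t=read_camera("top");s=read_camera("scene")
H=[ray(c,272,109),ray(t,210.5,193.2),ray(s,362.5,202)];K=[ray(c,220.1,39.1),ray(t,195.45,174.84),ray(s,375.5,205)]
print(tri(H),onz(c,272,109,252)); print(tri(K),onz(c,220.1,39.1,278))
h=tri(H)[0];k=tri(K)[0]; print(np.linalg.norm((k-h)[:2]),np.degrees(np.arctan2(*(k-h)[1::-1])))
# rim ellipse via top/wrist colours not needed
g=cv2.cvtColor(c["image"],cv2.COLOR_BGR2GRAY)
np.save("w3_handle.npy",k)
E
```

```text
(array([539.39674601, 180.66747666, 253.17905724]), [1.2, 3.2, 2.1]) [539.27264853 181.8283908  252.        ]
(array([582.83152248, 213.86160759, 278.12736136]), [1.9, 2.0, 0.1]) [582.90133098 215.83192931 278.        ]
54.66653578851704 37.3881241229345
```

```bash
python3 -m inch '[{"claw":0,"travel":[42,-28,0],"angular":[0,0,0]},{"claw":0,"travel":[84,-55.5,0],"angular":[0,0,0]},{"claw":0,"travel":[84,-55.5,0],"angular":[0,0,0]},{"claw":0,"travel":[84,-55.5,30],"angular":[0,0,0]},{"claw":0,"travel":[84,-55.5,60],"angular":[0,0,0]},{"claw":0,"travel":[84,-55.5,80],"angular":[0,0,0]},{"claw":0,"travel":[84,-55.5,89],"angular":[0,0,0]},{"claw":0,"travel":[84,-55.5,89],"angular":[0,0,0]}]'; python3 -m inch '[{"claw":0,"travel":[0,0,0],"angular":[0,0,0]},{"claw":0,"travel":[0,0,0],"angular":[0,0,0]}]';python3 - <<'E'
import numpy as np
a=88
for n in range(6):
    A=np.radians(a-10*np.arange(1,9)); b=np.radians(a)
    print(a,[[round(float(53*(np.cos(x)-np.cos(b)))),round(float(-53*(np.sin(x)-np.sin(b))))] for x in A]); a-=80
E
```

```text
time: 7.25
tcp_pos: [540.7, 233.1, 266.5]
ee_rot: [[1.0, -0.001, -0.003], [-0.001, -1.0, -0.001], [-0.003, 0.001, -1.0]]
ft_force: [-0.0, 0.2, 0.5]
grip_width: -0.0
gripper_force: 0.0
time: 7.45
tcp_pos: [542.7, 234.2, 270.0]
ee_rot: [[1.0, -0.001, 0.004], [-0.001, -1.0, 0.001], [0.004, -0.001, -1.0]]
ft_force: [-0.3, 1.6, 0.7]
grip_width: -0.1
gripper_force: 0.0
88 [[9, 1], [18, 4], [26, 8], [34, 14], [40, 20], [45, 28], [49, 37], [51, 46]]
8 [[0, 9], [-1, 18], [-3, 27], [-8, 35], [-13, 43], [-20, 49], [-28, 54], [-36, 58]]
-72 [[-9, 2], [-18, 3], [-27, 1], [-36, -1], [-44, -5], [-52, -11], [-58, -18], [-63, -26]]
-152 [[-4, -9], [-6, -18], [-6, -27], [-5, -36], [-2, -45], [2, -53], [7, -60], [14, -67]]
-232 [[8, -5], [16, -9], [25, -11], [34, -11], [44, -10], [52, -7], [61, -3], [68, 2]]
-312 [[6, 7], [11, 15], [15, 23], [17, 32], [18, 41], [16, 50], [14, 59], [9, 67]]
```

```bash
python3 -m inch '[{"claw":0,"travel":[9,1,0],"angular":[0,0,0]},{"claw":0,"travel":[18,4,0],"angular":[0,0,0]},{"claw":0,"travel":[26,8,0],"angular":[0,0,0]},{"claw":0,"travel":[34,14,0],"angular":[0,0,0]},{"claw":0,"travel":[40,20,0],"angular":[0,0,0]},{"claw":0,"travel":[45,28,0],"angular":[0,0,0]},{"claw":0,"travel":[49,37,0],"angular":[0,0,0]},{"claw":0,"travel":[51,46,0],"angular":[0,0,0]}]';python3 - <<'E'
from h import *
t=read_camera("top");c=read_camera("wrist");s=read_camera("scene"); im=c["image"]; cv2.imwrite("pics/w4.png",np.hstack([im[:300,100:460],s["image"][100:400,230:460]])); print(sense()["tcp_pos"],sense()["ft_force"])
E
```

```text
time: 8.25
tcp_pos: [593.6, 188.1, 268.2]
ee_rot: [[1.0, -0.0, 0.001], [-0.0, -1.0, 0.002], [0.001, -0.002, -1.0]]
ft_force: [-0.5, 5.1, 3.4]
grip_width: 0.2
gripper_force: 2.6
[593.12294716 186.55061346 267.7990809 ] [0.42743825 0.22030535 0.96323723]
```

View pics/w4.png

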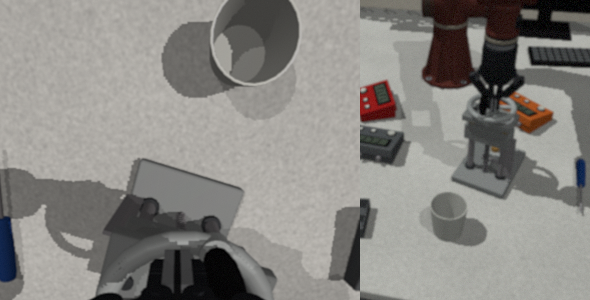

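The wrist view shows the handle just to the right of the fingers, being pushed ahead; the wheel follows. Continue round.

```bash
python3 -m inch '[{"claw":0,"travel":[0,9,0],"angular":[0,0,0]},{"claw":0,"travel":[-1,18,0],"angular":[0,0,0]},{"claw":0,"travel":[-3,27,0],"angular":[0,0,0]},{"claw":0,"travel":[-8,35,0],"angular":[0,0,0]},{"claw":0,"travel":[-13,43,0],"angular":[0,0,0]},{"claw":0,"travel":[-20,49,0],"angular":[0,0,0]},{"claw":0,"travel":[-28,54,0],"angular":[0,0,0]},{"claw":0,"travel":[-36,58,0],"angular":[0,0,0]}]'
```

```text
time: 9.2
tcp_pos: [556.2, 129.0, 267.7]
ee_rot: [[1.0, -0.001, 0.001], [-0.001, -1.0, -0.001], [0.001, 0.001, -1.0]]
ft_force: [4.4, 0.4, 0.2]
grip_width: -0.2
gripper_force: 2.3
```

```bash
python3 -m inch '[{"claw":0,"travel":[-9,2,0],"angular":[0,0,0]},{"claw":0,"travel":[-18,3,0],"angular":[0,0,0]},{"claw":0,"travel":[-27,1,0],"angular":[0,0,0]},{"claw":0,"travel":[-36,-1,0],"angular":[0,0,0]},{"claw":0,"travel":[-44,-5,0],"angular":[0,0,0]},{"claw":0,"travel":[-52,-11,0],"angular":[0,0,0]},{"claw":0,"travel":[-58,-18,0],"angular":[0,0,0]},{"claw":0,"travel":[-63,-26,0],"angular":[0,0,0]}]';python3 - <<'E'
from h import *
t=read_camera("top");c=read_camera("wrist");s=read_camera("scene"); im=c["image"]; cv2.imwrite("pics/w5.png",np.hstack([im[:300,100:460],s["image"][100:400,230:460]])); print(sense()["tcp_pos"],sense()["ft_force"])
E
```

```text
time: 10.0
tcp_pos: [492.1, 155.7, 267.7]
ee_rot: [[1.0, -0.0, -0.003], [-0.0, -1.0, -0.002], [-0.003, 0.002, -1.0]]
ft_force: [1.7, -5.1, 1.8]
grip_width: 0.0
gripper_force: 2.9
[492.43530908 157.17737269 267.63716957] [0.32973463 0.03663233 1.78520127]
```

View pics/w5.png

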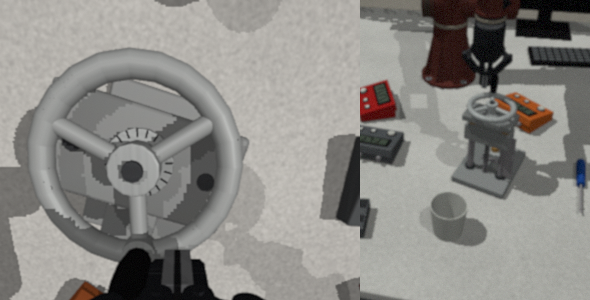

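The handle is now at the near side, left of the fingers, and the wheel has followed more than half way.

```bash
python3 -m inch '[{"claw":0,"travel":[-4,-9,0],"angular":[0,0,0]},{"claw":0,"travel":[-6,-18,0],"angular":[0,0,0]},{"claw":0,"travel":[-6,-27,0],"angular":[0,0,0]},{"claw":0,"travel":[-5,-36,0],"angular":[0,0,0]},{"claw":0,"travel":[-2,-45,0],"angular":[0,0,0]},{"claw":0,"travel":[2,-53,0],"angular":[0,0,0]},{"claw":0,"travel":[7,-60,0],"angular":[0,0,0]},{"claw":0,"travel":[14,-67,0],"angular":[0,0,0]}]'
```

```text
time: 10.95
tcp_pos: [507.0, 223.9, 267.2]
ee_rot: [[1.0, 0.0, -0.003], [0.0, -1.0, -0.0], [-0.003, 0.0, -1.0]]
ft_force: [-4.0, -2.3, 2.0]
grip_width: -0.3
gripper_force: 2.3
```

```bash
python3 -m inch '[{"claw":0,"travel":[8,-5,0],"angular":[0,0,0]},{"claw":0,"travel":[16,-9,0],"angular":[0,0,0]},{"claw":0,"travel":[25,-11,0],"angular":[0,0,0]},{"claw":0,"travel":[34,-11,0],"angular":[0,0,0]},{"claw":0,"travel":[34,-11,0],"angular":[0,0,0]}]';python3 - <<'E'
from h import *
c=read_camera("wrist");s=read_camera("scene");t=read_camera("top");g=c["image"]
for n,c,b in(("w",c,(230,150,560,300)),("t",t,(180,160,245,225)),("s",s,(330,170,392,225))):
  g=c["image"].astype(int); print(n,proj(c,[581.6,212.5,278]),blobs(g,g.max(2)<50,b,40))
def up(im,k): return cv2.resize(im,None,fx=k,fy=k,interpolation=cv2.INTER_CUBIC)
cv2.imwrite("pics/w6.png",np.vstack([np.hstack([up(s["image"][170:245,320:420],4),up(t["image"][150:225,165:265],4)]),np.hstack([read_camera("wrist")["image"][:300,80:480],np.zeros((300,400,3),np.uint8)])]));print(sense()["tcp_pos"])
E
```

```text
time: 11.45
tcp_pos: [543.4, 234.2, 267.2]
ee_rot: [[1.0, -0.001, 0.002], [-0.001, -1.0, 0.0], [0.002, -0.0, -1.0]]
ft_force: [-0.8, 0.1, 0.5]
grip_width: 0.1
gripper_force: 0.1
w (np.float64(324.3111899095654), np.float64(199.99351339661374)) [(2113, [252, 26, 78, 82], [507.95, 209.83]), (383, [299, 42, 31, 34], [543.81, 209.05]), (4004, [5, 57, 86, 93], [282.8, 260.46]), (78, [285, 87, 23, 17], [522.63, 243.68]), (205, [172, 96, 17, 16], [409.86, 253.11]), (63, [126, 100, 16, 14], [361.14, 254.25]), (149, [103, 143, 30, 7], [346.56, 296.76])]
t (np.float64(195.17486985259845), np.float64(175.32941016472535)) []
s (np.float64(374.8868244821844), np.float64(204.7026798541114)) [(155, [0, 0, 15, 15], [336.94, 175.24]), (512, [33, 0, 29, 42], [380.99, 185.26])]
[542.6130032  234.00093406 267.97240551]
```

View pics/w6.png

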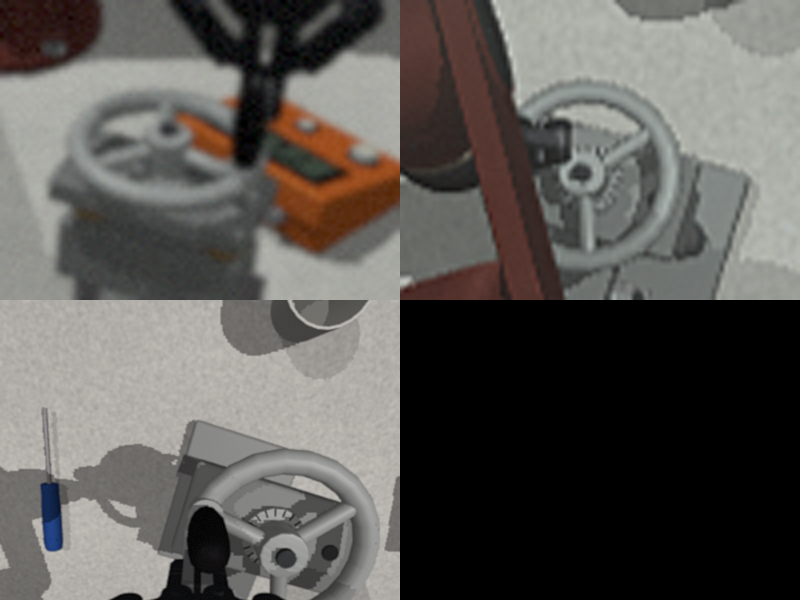

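Handle is just ahead of the fingers; spokes in the top crop show about 23° still to go. Push on by that, then back off and look.

```bash
python3 -m inch '[{"claw":0,"travel":[7,1,0],"angular":[0,0,0]},{"claw":0,"travel":[14,3,0],"angular":[0,0,0]},{"claw":0,"travel":[20,5,0],"angular":[0,0,0]},{"claw":0,"travel":[20,5,0],"angular":[0,0,0]},{"claw":0,"travel":[0,0,0],"angular":[0,0,0]},{"claw":0,"travel":[0,0,-40],"angular":[0,0,0]},{"claw":0,"travel":[0,0,-88],"angular":[0,0,0]},{"claw":0,"travel":[0,0,-88],"angular":[0,0,0]}]';python3 -m inch '[{"claw":0,"travel":[-42,28,0],"angular":[0,0,0]},{"claw":0,"travel":[-84,56,0],"angular":[0,0,0]},{"claw":0,"travel":[-84,56,0],"angular":[0,0,0]},{"claw":0,"travel":[-84,56,0],"angular":[0,0,0]},{"claw":0,"travel":[-84,56,0],"angular":[0,0,0]}]';python3 - <<'E'
from h import *
c=read_camera("wrist"); cv2.imwrite("pics/w7.png",c["image"]);g=c["image"].astype(int);b=blobs(g,g.max(2)<50,(170,0,400,240),60)
k0=np.load("w3_handle.npy");print(b,proj(c,k0),sense()["tcp_pos"])
for x in b: print(onz(c,*x[2],278), "start by same camera: 582.9 215.8")
E
```

```text
time: 12.45
tcp_pos: [545.8, 234.9, 365.0]
ee_rot: [[1.0, -0.0, 0.017], [-0.0, -1.0, 0.004], [0.017, -0.004, -1.0]]
ft_force: [1.2, -0.2, 1.2]
grip_width: 0.0
gripper_force: 0.0
time: 12.95
tcp_pos: [459.1, 178.3, 356.8]
ee_rot: [[1.0, -0.0, 0.003], [-0.0, -1.0, 0.0], [0.003, -0.0, -1.0]]
ft_force: [-0.6, -0.7, 0.1]
grip_width: -0.2
gripper_force: 0.0
[(1046, [32, 26, 35, 42], [219.38, 46.54]), (122, [144, 122, 12, 13], [319.66, 128.13])] (np.float64(225.33045784248256), np.float64(43.44364056882972)) [459.18114783 178.46689861 356.65771693]
[580.99200562 218.0293134  278.        ] start by same camera: 582.9 215.8
[527.43665319 147.60726048 278.        ] start by same camera: 582.9 215.8
```

View pics/w7.png

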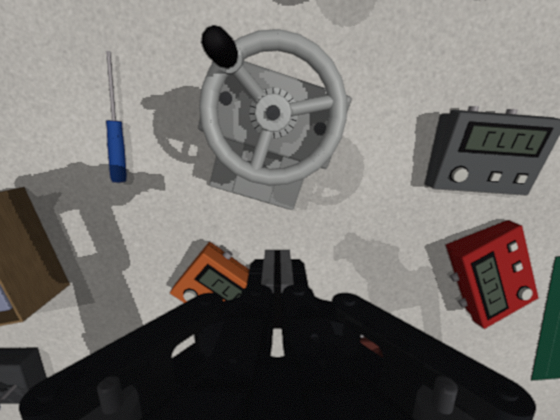

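The handle at (219,47) is about 3 mm short of its starting place, well within tolerance. The zero key is out, the other objects haven't moved, and the arm is clear.

```bash
python3 -c "
from workcell import *
print(sign_off())"
```

```text
the job is handed in; nothing more can be done
None
```

I pressed the zero key to its stop and released it, then pushed the wheel one full clockwise turn. The last camera check put the handle about 3 mm from where it started, and the job is handed in, though sign-off returned no verdict.

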